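Raise the fume box window to its mark

ROBOT

A 6-joint arm with a two-finger parallel gripper is mounted at the origin on the work surface. World frame = base frame: x ahead of the robot, y to its left, z up, the work surface at z = 0. Lengths are in m, angles in rad, forces in N, time in s.
With the tool pointing down it reaches from about 0.375 to 0.9 m from the base axis. Payload 3.1 kg.
Tool frame: the origin (TCP) lies at the very end of the fingers, on their centre line; the grasp point (between the pads) lies arm.grasp_offset behind it (arm.grasp_offset is the distance from the TCP to the grasp point, in m); x points along the fingers, y is the direction in which the jaws open and shut, and the axes are right-handed (so a half turn about x gives the same grasp; the last joint's range is limited). The gripper opens to 85 mm and grips with 20 to 120 N. Pads are 22 mm wide; open, the fingers measure 114 mm over their backs; the gripper's body (76 mm by 85 mm) begins 54 mm behind the grasp point. The pads swing forward as they close: fully open they stand 13 mm farther back than shut.
Start: joints at [-1.437, 0.527, 1.433, -0, 1.181, -0.178], TCP at [0.192, -0.595, 0.231] pointing down, gripper open.
Joint ranges: [-3.08, 3.08], [-0.75, 2.2], [0.22, 2.44], [-1.43, 4.57], [0, 2.65], [-2.85, 2.85]. Speed limits (rad/s): [2.79, 2.79, 3.14, 3.14, 3.14, 3.14].

INTERFACE

Orientations are given as a unit quaternion [x, y, z, w].
In Python, from station import arm gives the robot as it stands. Calls block until the motion is done:
- arm.move_ptp(position, orientation): joint-space move of the TCP to a pose.
- arm.move_l(position, orientation=None, feed=0.15, threshold=None): straight line of the TCP; orientation=None keeps the orientation; feed is the mean speed in m/s. With threshold (N) it stops when the force on the tool has changed by that much, and returns True; else False.
- arm.move_j(angles): joint-space move.
- arm.grip(opening, effort=None): finger opening in m; effort is the grip in N (None keeps the last); returns when the fingers have stopped.
- arm.sleep(seconds).
- arm.ik(position, orientation): joint angles nearest the present ones, or None.
- arm.sense(): the state.
- arm.camera(name): name is "scene" or "top"; returns a dict with "pixels" (420x560x3 uint8, red, green, blue), "z_map" (420x560 float32, m along the optical axis (not along the pixel's ray), 0 where there is no reading), "camera_matrix" (3x3 intrinsics, pixels), "distortion" ([k1, k2, p1, p2, k3] as OpenCV has them; the pictures are not rectified), "xyz" and "rotation" of the camera in the world. Camera axes: x right, y up, looking along -z (the intrinsics and any distortion apply to the point x, -y, -z); pixel columns grow to the right and rows downward; lengths in m; the calibration is good to about 2 mm. A picture is of the moment at which its call begins.
A pose or a line that the arm cannot do raises arm.PlanningError and nothing moves.
- arm.finish_job(): hands the job in, once; it reports no verdict.
The state is a dict: "clock": time; "joint_positions": joint angles; "joint_velocities": joint speeds; "tau": joint torques, N m; "tool_pos": TCP position; "orientation": TCP orientation; "contact_force": force on the tool from outside, world axes, zero at the start; "torque": the same for the moment, N m; "width": finger opening in m.
Only numpy, scipy, OpenCV 4.12 (cv2) and the standard library are available. Lean on these libraries where they do the work, as an engineer would, in place of code of your own. Each camera call takes 0.05 s, during which the arm holds its last target.

TASK

Get the solder fume box ready for work: first push the red lever of the fan switch fully over, away from the robot, then push the sloping window up from beneath its orange lip until its red pointer is level with the yellow line on the left rail, and leave it there. Use only the fingertips or the outside of the fingers: do not pinch the lip, and leave the mark and everything else on the bench where it is.

Things in the scene. Friction and masses are not known exactly. Their poses are not given: they have to be found in the camera images.
- hood: fixed clear fume box, 310 mm deep, 340 wide, 268 high plus duct stub; its sloping front faces its own -x (the robot). Place and yaw vary (up to 0.2 rad). Origin on the table, 170 mm behind the front foot. The window plane starts at the front foot 30 mm up and leans back: 'up the slope' is the hood's own direction (cos 50 deg, 0, sin 50 deg). The sill below does not stick out
- sash (a joint): travel of the window up its sloping rails, m, 0 shut to 0.15. A balance weight takes most of its weight: it stays wherever it is left and takes roughly 2 to 5 N along the slope to move up
- lip_edge (a point): middle of the lower outer edge of the window's lip. Lip: 220 mm long (hood's y), 14 mm thick (up the slope: lower part sash_c3, upper part sash_c4), sticking out 38 mm square to the window plane, along the hood's (-sin 50 deg, 0, cos 50 deg). The edge can be pushed up the slope with the front of a finger that points down, or down and forward (into the box)
- pointer (a point): outer (left, hood +y) end of the red pointer at the window's lower left corner, moves with the window
- mark_line (a point): inner end of the yellow line on the black clip (18 x 16 mm) on the left rail (hood +y); its own z axis points up the slope. When the window is right the pointer's end lies at this point, within 8 mm along the slope; the window must rise by 45 to 115 mm. Already set, not to be shifted
- fan (a joint): angle of the fan switch lever, rad: 0 leaning towards the robot (off), 1.0 fully over, away from the robot (on). On counts from 0.85. It stays where it is left
- fan_tip (a point): centre of the red ball (26 mm across) at the end of the fan switch lever: a 10 mm steel rod, pivot 22 mm above the table over fan_base's origin, ball centre 80 mm from the pivot; leans 0.5 rad to base -x at joint 0 and 0.5 rad to base +x at joint 1.0. Moves with under 2 N at the ball
- fan_base: fixed grey block of the fan switch, 70 x 50 x 25 mm, to the left or the right of the fume box; origin under its centre; its own +x, within 0.25 rad of the robot's +x, is the way the lever is pushed
- multimeter: grey hand multimeter lying on its back, 170 x 85 x 41 mm; origin under its centre; loose, to be left alone
- spool: red solder spool standing on end, 54 mm across, 42 mm high; origin under its centre; loose, to be left alone
- flux_jar: small jar with green cap, 48 mm across, 45 mm high; origin under its centre; loose, to be left alone
- screwdriver: screwdriver with a 26 mm thick handle, 160 mm long, lying across in front of the fume box; loose, to be left alone
- cleaner: white bottle with blue cap, 60 mm across, 140 mm high; origin under its centre; loose, to be left alone
- tool_cup: brown cup, 76 mm across, 90 mm high, with three tools in it reaching 147 mm; origin under its centre; loose, to be left alone
There are look-alikes about, which are no part of the job. Leave any green or purple look-alike of the fan_base alone.

How it is judged:
By the outcome, as a careful person would: the job done as asked, in the order asked, and still so for the second after the job is handed in, with the robot touching nothing.
It also fails if it takes over 48 s, if anything falls off the work surface, if the arm or the gripper's body presses on something with over 40 N, if the wrist force passes 120 N, or if a joint passes its speed limit or range.

## Working session

There is one attempt and no reset: what is moved stays moved. The work goes in short steps, each a Python script; the robot and the scene stay as the last script left them, time stands still between calls to the robot, and variables do not carry over. Pictures are saved under pics/ and viewed, and the job is handed in when it is done.

```bash
ls; mkdir -p pics; python3 - <<'E'
from station import arm
import cv2,pickle
print(arm.sense(), arm.grasp_offset)
for n in("scene","top"):
    c=arm.camera(n); pickle.dump(c,open(n+".pkl","wb")); cv2.imwrite(f"pics/{n}0.png",c["pixels"][:,:,::-1]); print(n,c["camera_matrix"],c["distortion"],c["xyz"],c["rotation"])
E
```

```text
pics
{'clock': 0.0, 'joint_positions': array([-1.43650593e+00,  5.28461773e-01,  1.43394204e+00,  1.37926561e-05,
        1.18142052e+00, -1.78479669e-01]), 'joint_velocities': array([-1.13479838e-04,  3.82519073e-05, -5.36097621e-04,  1.36846241e-04,
       -1.05244056e-03, -2.46452533e-03]), 'tau': array([-5.70056727e-04, -4.42346370e+01, -1.78026402e+01, -3.55547263e-04,
        8.39691114e-03,  2.97043776e-06]), 'tool_pos': array([ 0.1922524 , -0.59391582,  0.2303237 ]), 'orientation': array([ 0.69849958,  0.11091756, -0.6984557 ,  0.10934011]), 'contact_force': array([ 0.43299172, -0.41029474,  0.1860185 ]), 'torque': array([0.03225618, 0.03987961, 0.00555267]), 'width': 0.0854736059789701} 0.0187
scene [[498.93529564   0.         274.25680677]
 [  0.         498.93529564 210.22947437]
 [  0.           0.           1.        ]] [-0.08583516  0.          0.          0.          0.        ] [1.05177691 0.85849649 0.96906028] [0.09875094 0.41958381 0.87368216 0.22555964]
top [[384.24173081   0.         280.05531671]
 [  0.         384.24173081 206.75141203]
 [  0.           0.           1.        ]] [-0.09397274  0.          0.          0.          0.        ] [ 0.35141063 -0.09759564  1.33579891] [-0.05475577  0.06185206  0.70834234 -0.70101873]
```

View pics/scene0.png

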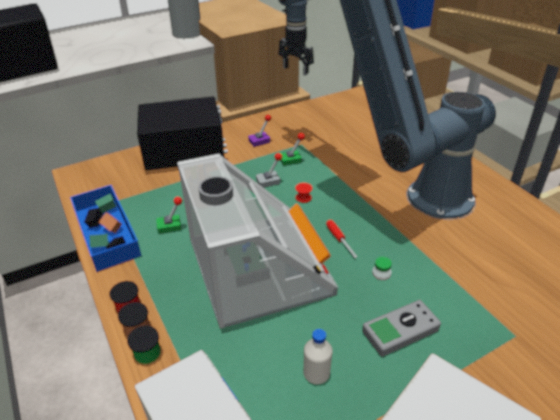

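View pics/top0.png

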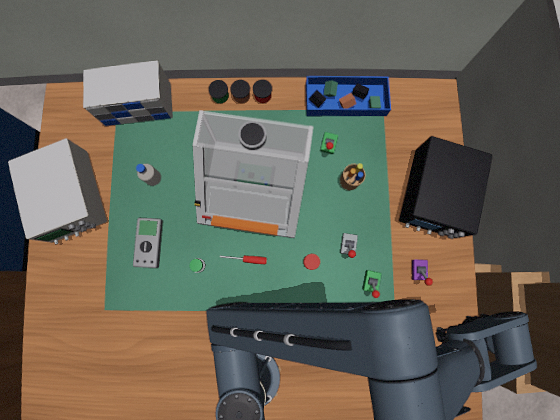

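```bash
cat > h.py <<'E'
import numpy as np,cv2,pickle
from scipy.spatial.transform import Rotation as R
def load(n): return pickle.load(open(n+".pkl","rb"))
def ray(c,u,v):
    p=cv2.undistortPoints(np.array([[[u,v]]],float),c["camera_matrix"],c["distortion"])[0,0]
    return np.array([p[0],-p[1],-1.])
def rot(c):
    r=np.array(c["rotation"]); return R.from_quat(r).as_matrix() if r.size==4 else r
def px(c,u,v,z=None,k=1):
    d=rot(c)@ray(c,u,v)
    if z is None:
        a=c["z_map"][int(v)-k:int(v)+k+1,int(u)-k:int(u)+k+1]; a=a[a>0]; return c["xyz"]+d*np.median(a)
    return c["xyz"]+d*(z-c["xyz"][2])/d[2]
def proj(c,P):
    P=np.atleast_2d(P); q=(P-c["xyz"])@rot(c); q=q*[1,-1,-1]
    return cv2.projectPoints(q.reshape(-1,1,3),np.zeros(3),np.zeros(3),c["camera_matrix"],c["distortion"])[0][:,0]
def crop(c,u0,v0,w,h,s,fn):
    cv2.imwrite(fn,cv2.resize(c["pixels"][v0:v0+h,u0:u0+w,::-1],None,fx=s,fy=s,interpolation=cv2.INTER_CUBIC))
E
python3 - <<'E'
from h import *
t=load("top");s=load("scene")
crop(t,180,100,140,150,4,"pics/t1.png"); crop(t,290,120,150,180,3,"pics/t2.png")
crop(s,240,140,130,160,4,"pics/s1.png")
for n,u,v in [("base",349,240),("ball",352,253),("spool",312,262),("cup",353,175),("table",330,230),("jar",197,265)]:
    print(n,px(t,u,v).round(4))
for n,u,v in [("ball",277.5,157),("table",300,220)]: print(n,px(s,u,v).round(4))
E
```

```text
base [ 0.4516 -0.3463  0.0289]
ball [ 0.404  -0.3401  0.1043]
spool [ 0.3785 -0.2165  0.0432]
cup [ 0.6797 -0.3697  0.0293]
table [ 0.4895 -0.2858  0.0025]
jar [0.372  0.1674 0.0458]
ball [ 0.4107 -0.3313  0.0966]
table [ 0.4997 -0.0407  0.082 ]
```

View pics/t1.png

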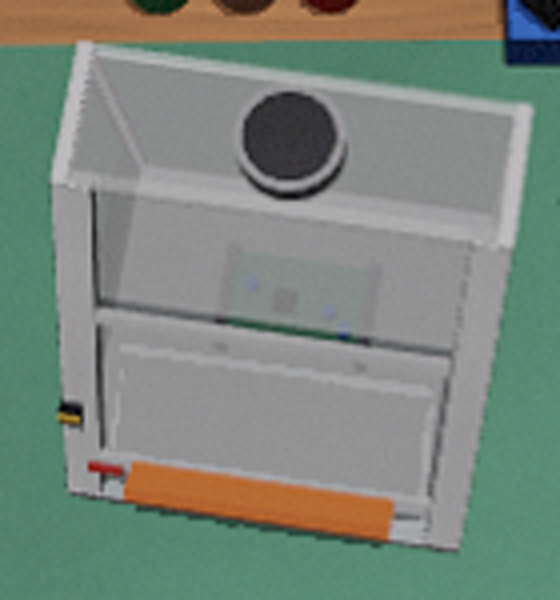

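View pics/t2.png

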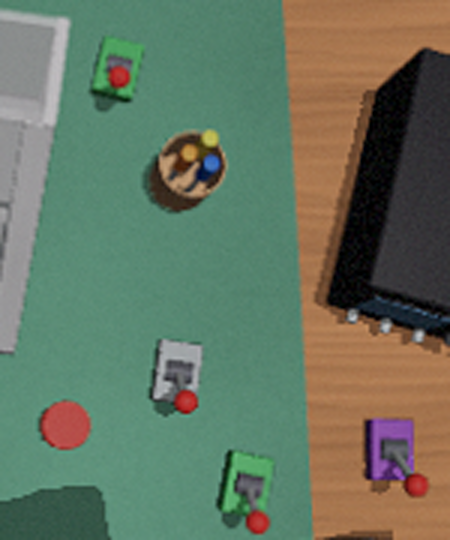

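View pics/s1.png

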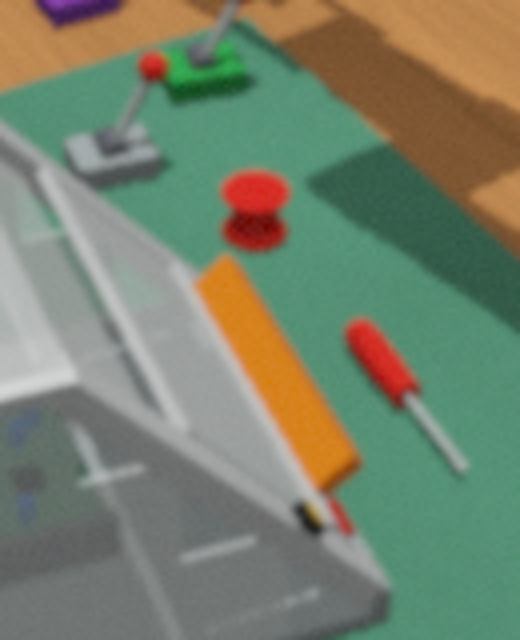

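```bash
cat > fit.py <<'E'
from h import *
from scipy.optimize import least_squares
t=load("top")
def tw(p,lp): # hood local->world
    c,s=np.cos(p[2]),np.sin(p[2]); lp=np.atleast_2d(lp)
    return np.c_[p[0]+c*lp[:,0]-s*lp[:,1],p[1]+s*lp[:,0]+c*lp[:,1],lp[:,2]]
if __name__=="__main__":
    L=np.array([[.14,.17,.268],[.14,-.17,.268],[.03,.17,.268],[.03,-.17,.268]])
    U=np.array([[80,42],[530,105],[55,183],[513,245]])/4+[180,100]
    F=np.array([[-.17,.17,.03],[-.17,-.17,.03]]); UF=np.array([[70,492],[460,548]])/4+[180,100]
    f=lambda p:(proj(t,tw(p,L))-U).ravel()
    r=least_squares(f,[.6,0,0]); print(r.x,r.fun.round(1)); p=r.x
    f2=lambda p:(proj(t,tw(p,np.r_[L,F]))-np.r_[U,UF]).ravel()
    r=least_squares(f2,[.6,0,0]); print(r.x,r.fun.round(1)); p=r.x
    np.save("hood.npy",p)
    def loc(P):
        d=P-[p[0],p[1],0]; c,s=np.cos(p[2]),np.sin(p[2]); return np.array([c*d[0]+s*d[1],-s*d[0]+c*d[1],d[2]])
    a=np.radians(50)
    for n,u,v in [("toppanel",[60,420],[180,100])]: pass
    for n,q in dict(pointer=(92,467),mark=(66,419),mark2=(80,419),lipUL=(132,463),lipLL=(125,500),lipUR=(392,502),lipLR=(388,539),lipmid=(258,500),railR=(450,450),pane=(260,420),foot=(460,545)).items():
        P=px(t,q[0]/4+180,q[1]/4+100); l=loc(P); d=l-[-.17,0,.03]
        print(n,P.round(3),"loc",l.round(3),"slope",round(d[0]*np.cos(a)+d[2]*np.sin(a),4),"out",round(-d[0]*np.sin(a)+d[2]*np.cos(a),4))
E
python3 fit.py
```

```text
[ 0.65656253 -0.02075088 -0.15269595] [-0.4  0.   0.9 -0.4 -1.  -0.1  0.4  0.3]
[ 0.65686924 -0.02075212 -0.15276061] [-0.4 -0.1  0.9 -0.4 -1.  -0.2  0.4  0.2 -0.4  0.1  0.4  0.3]
pointer [0.531 0.146 0.068] loc [-0.15   0.146  0.068] slope 0.0422 out 0.0087
mark [0.565 0.16  0.109] loc [-0.118  0.165  0.109] slope 0.0937 out 0.0113
mark2 [0.566 0.15  0.103] loc [-0.116  0.155  0.103] slope 0.0907 out 0.0055
lipUL [0.533 0.112 0.074] loc [-0.142  0.112  0.074] slope 0.0515 out 0.0068
lipLL [0.51  0.128 0.01 ] loc [-0.168  0.124  0.01 ] slope -0.0138 out -0.0149
lipUR [ 0.499 -0.104  0.071] loc [-0.143 -0.106  0.071] slope 0.0488 out 0.0059
lipLR [ 0.472 -0.1    0.03 ] loc [-0.17  -0.107  0.03 ] slope 0.0002 out 0.0005
lipmid [0.5   0.005 0.091] loc [-0.159  0.002  0.091] slope 0.0533 out 0.0309
railR [ 0.536 -0.151  0.113] loc [-0.1   -0.147  0.113] slope 0.1087 out -0.0006
pane [0.562 0.002 0.114] loc [-0.097  0.008  0.114] slope 0.1108 out -0.0017
foot [ 0.469 -0.163  0.005] loc [-0.164 -0.169  0.005] slope -0.0156 out -0.0206
```

```bash
python3 - <<'E'
from h import *
t=load("top");s=load("scene")
a=cv2.resize(t["pixels"][190:235,185:225,::-1],None,fx=10,fy=10,interpolation=cv2.INTER_CUBIC)
b=cv2.resize(s["pixels"][255:300,300:340,::-1],None,fx=10,fy=10,interpolation=cv2.INTER_CUBIC)
cv2.imwrite("pics/z1.png",np.hstack([a,b])[:, :800])
E
```

```text
(no output)
```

View pics/z1.png

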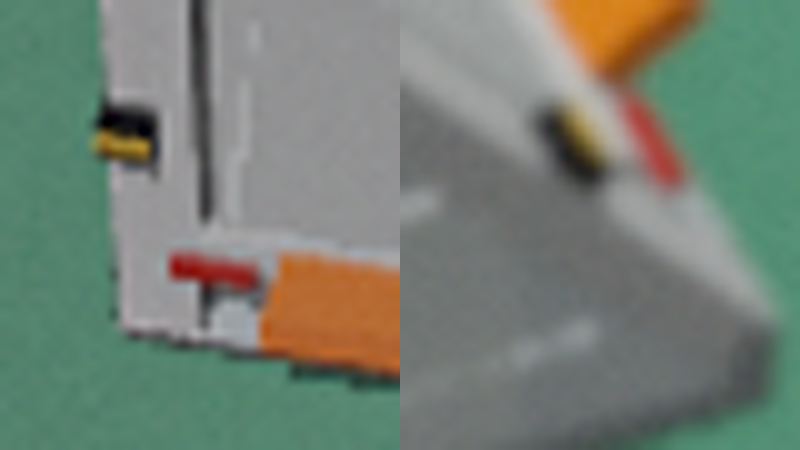

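```bash
cat >> h.py <<'E'
A=np.radians(50)
def hoodR(p):
    c,s=np.cos(p[2]),np.sin(p[2]); Z=np.array([[c,-s,0],[s,c,0],[0,0,1]])
    return Z@np.array([[np.cos(A),0,-np.sin(A)],[0,1,0],[np.sin(A),0,np.cos(A)]])  # cols: up-slope, y, out
def hoodO(p):
    c,s=np.cos(p[2]),np.sin(p[2]); return np.array([p[0]-.17*c,p[1]-.17*s,.03])
def onplane(c,u,v,p,out):
    M=hoodR(p);o=hoodO(p); q=M.T@(c["xyz"]-o); d=M.T@(rot(c)@ray(c,u,v)); return q+d*(out-q[2])/d[2]
def tri(c1,a,c2,b):
    d1=rot(c1)@ray(c1,*a);d2=rot(c2)@ray(c2,*b);S=np.linalg.lstsq(np.c_[d1,-d2],c2["xyz"]-c1["xyz"],rcond=None)[0]
    x=c1["xyz"]+d1*S[0];y=c2["xyz"]+d2*S[1];return (x+y)/2,np.linalg.norm(x-y)
E
python3 - <<'E'
from h import *
t=load("top");s=load("scene");p=np.load("hood.npy")
m=((200.,205.2),(316.8,265.5));q=((202.2,216.5),(327.5,273.2))
for out in(.004,.008,.012):
  print(out,[onplane(c,*a,p,out).round(4) for c,a in((t,m[0]),(t,q[0]),(s,m[1]),(s,q[1]))])
for w in(m,q):
  P,e=tri(t,w[0],s,w[1]);print((hoodR(p).T@(P-hoodO(p))).round(4),e)
print("lip lower edge", [onplane(t,a/4+180,b/4+100,p,.038).round(4) for a,b in((125,500),(388,539),(132,463),(395,502))])
# ball
P,e=tri(t,(352,253.5),s,(277.8,156.8));print("ball",P,e)
# fan base top corners
for a,b in((160,340),(202,343),(153,400),(197,404)): print("base",px(t,a/3+290,b/3+120,z=.025).round(4))
# ball of lookalike, cup
print(px(t,190/3+290,165/3+120,z=.12),px(t,313,262,z=.042),"sd",px(t,222,258,z=.013),px(t,266,260,z=.013))
E
```

```text
0.004 [array([0.0874, 0.1554, 0.004 ]), array([0.0383, 0.1498, 0.004 ]), array([0.0844, 0.1479, 0.004 ]), array([0.0389, 0.151 , 0.004 ])]
0.008 [array([0.091 , 0.1542, 0.008 ]), array([0.0421, 0.1486, 0.008 ]), array([0.0977, 0.1593, 0.008 ]), array([0.0529, 0.1624, 0.008 ])]
0.012 [array([0.0946, 0.153 , 0.012 ]), array([0.046 , 0.1474, 0.012 ]), array([0.111 , 0.1708, 0.012 ]), array([0.0669, 0.1738, 0.012 ])]
[0.0907 0.1541 0.0066] 0.001611779504625741
[0.0378 0.15   0.0036] 0.00022654481338327162
lip lower edge [array([0.0385, 0.1107, 0.038 ]), array([ 0.0373, -0.1075,  0.038 ]), array([0.0809, 0.1041, 0.038 ]), array([ 0.0796, -0.1092,  0.038 ])]
ball [ 0.40311482 -0.34322412  0.08823755] 6.296886133786125e-05
base [ 0.4751 -0.3283  0.025 ]
base [ 0.471  -0.3767  0.025 ]
base [ 0.4068 -0.3179  0.025 ]
base [ 0.4016 -0.3681  0.025 ]
[ 0.6569336  -0.35192834  0.12      ] [ 0.37850071 -0.21994805  0.042     ] sd [0.39584464 0.08852516 0.013     ] [ 0.38776527 -0.06207304  0.013     ]
```

```bash
cat >> h.py <<'E'
def quat(xa,za):
    xa=np.array(xa,float);za=np.array(za,float);za-=xa*(za@xa);xa/=np.linalg.norm(xa);za/=np.linalg.norm(za)
    return R.from_matrix(np.c_[xa,np.cross(za,xa),za]).as_quat()
E
python3 - <<'E'
from h import *
from station import arm
d=np.array([np.cos(-.14),np.sin(-.14),0]);ball=np.array([.402,-.3428,.082])
for sg in(1,-1):
    q=quat([0,0,-1],sg*d)
    print(sg,[arm.ik(list(ball+d*k+[0,0,z]),list(q)) for k,z in((-.047,0.1),(-.047,0),(.06,0))])
p=np.load("hood.npy");M=hoodR(p);o=hoodO(p)
h=np.array([np.cos(p[2]),np.sin(p[2]),0])
for th in(0,20,30,40):
    f=h*np.sin(np.radians(th))+np.array([0,0,-np.cos(np.radians(th))]);n=h*np.cos(np.radians(th))+np.array([0,0,np.sin(np.radians(th))])
    for sg in(1,-1):
        q=quat(f,sg*n)
        for r in(0,.06):
            T=o+M@[.038+r,0,.038]+f*.02-n*.012
            print(th,sg,r,T.round(3),arm.ik(list(T),list(q)))
E
```

```text
1 [array([-9.86470223e-01,  4.20247134e-01,  1.81912268e+00, -4.44089210e-16,
        9.02222843e-01, -2.41726655e+00]), array([-9.86470223e-01,  5.98595669e-01,  1.89564134e+00, -4.44089210e-16,
        6.47355640e-01, -2.41726655e+00]), array([-8.43173478e-01,  6.74863088e-01,  1.66601358e+00, -4.44089210e-16,
        8.00715988e-01, -2.27396980e+00])]
-1 [array([-9.86470223e-01,  4.20247134e-01,  1.81912268e+00, -4.44089210e-16,
        9.02222843e-01,  7.24326104e-01]), array([-9.86470223e-01,  5.98595669e-01,  1.89564134e+00, -4.44089210e-16,
        6.47355640e-01,  7.24326104e-01]), array([-8.43173478e-01,  6.74863088e-01,  1.66601358e+00, -4.44089210e-16,
        8.00715988e-01,  8.67622849e-01])]
0 1 0 [0.472 0.008 0.064] [-2.20972585e-01  6.23804323e-01  1.94672432e+00 -4.44089210e-16
  5.71064012e-01 -1.63900830e+00]
0 1 0.06 [0.51  0.002 0.109] [-2.15693749e-01  5.65366517e-01  1.82691800e+00 -4.44089210e-16
  7.49308136e-01 -1.63372946e+00]
0 -1 0 [0.472 0.008 0.064] [-2.20972585e-01  6.23804323e-01  1.94672432e+00 -4.44089210e-16
  5.71064012e-01  1.50258436e+00]
0 -1 0
[... 664 characters left out ...]
] [-0.23954674  0.57079337  2.18531979  2.83296568  0.14316676  1.80125357]
30 -1 0 [0.484 0.006 0.06 ] [-0.24998483  0.7098671   2.30463568  3.01581872  0.39728314 -1.53899176]
30 -1 0.06 [0.522 0.    0.106] [-0.23954674  0.57079337  2.18531979  2.83296568  0.14316676 -1.34033908]
40 1 0 [0.488 0.005 0.061] [-0.26322639  0.84959956  2.41549802  3.04461024  0.8209773   1.55223756]
40 1 0.06 [ 0.526 -0.001  0.106] [-0.24990664  0.65684035  2.29726608  3.01394375  0.51180011  1.60771875]
40 -1 0 [0.488 0.005 0.061] [-0.26322639  0.84959956  2.41549802  3.04461024  0.8209773  -1.58935509]
40 -1 0.06 [ 0.526 -0.001  0.106] [-0.24990664  0.65684035  2.29726608  3.01394375  0.51180011 -1.5338739 ]
```

```bash
python3 - <<'E'
from h import *
from station import arm
d=np.array([np.cos(-.14),np.sin(-.14),0]);ball=np.array([.402,-.3428,.082])
q=list(quat([0,0,-1],-d))
arm.grip(0.0)
P=lambda k,z:list(ball+d*k+[0,0,z])
arm.move_ptp(P(-.05,.12),q)
arm.move_l(P(-.05,0),feed=.12)
print(arm.sense()["contact_force"])
print(arm.move_l(P(.035,0),feed=.06), arm.sense()["contact_force"])
print(arm.move_l(P(.063,0),feed=.03,threshold=7))
s=arm.sense();print(s["contact_force"],(s["tool_pos"]-ball)@d,s["clock"])
for n in("scene","top"):
    c=arm.camera(n); pickle.dump(c,open(n+".pkl","wb")); cv2.imwrite(f"pics/{n}1.png",c["pixels"][:,:,::-1])
E
```

```text
[-0.06647143 -0.23214842  0.2385275 ]
False [ 0.01141987  0.73164249 -0.44385153]
True
[-0.2729868   0.66737009  0.29610603] 0.05392848150218379 5.4333
```

View pics/scene1.png

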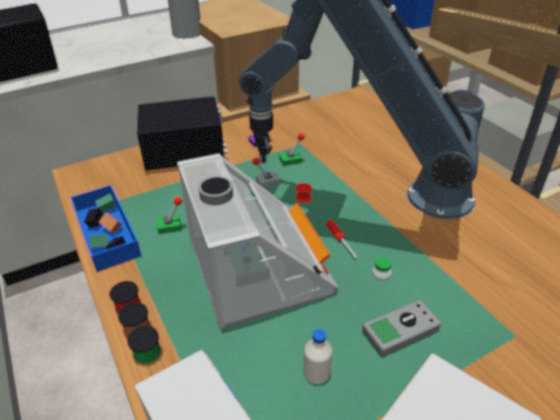

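The lever's ball now sits at about (256,161), on the far side of its base, and the push met its stop. I'll back off and check that it stayed over.

```bash
python3 - <<'E'
from h import *
from station import arm
d=np.array([np.cos(-.14),np.sin(-.14),0]);ball=np.array([.402,-.3428,.082])
P=lambda k,z:list(ball+d*k+[0,0,z])
arm.move_l(P(.02,0.0),feed=.1)
arm.move_l(P(-.02,.12),feed=.15)
p=np.load("hood.npy");M=hoodR(p);o=hoodO(p);th=np.radians(8)
h=np.array([np.cos(p[2]),np.sin(p[2]),0]);z=np.array([0,0,1.])
f=h*np.sin(th)-z*np.cos(th);n=h*np.cos(th)+z*np.sin(th);q=list(quat(f,-n))
T=lambda r,b=0:o+M@[.038+r,0,.038]+f*.022-n*(.012+b)
arm.move_ptp(list(T(0,.035)+[0,0,.12]),q)
for nm in("scene","top"):
    c=arm.camera(nm); pickle.dump(c,open(nm+".pkl","wb")); cv2.imwrite(f"pics/{nm}2.png",c["pixels"][:,:,::-1])
s=load("scene");crop(s,230,130,80,60,8,"pics/s2.png")
t=load("top");crop(t,300,200,80,60,8,"pics/t22.png")
print(T(0,.035),arm.sense()["tool_pos"],arm.sense()["clock"])
E
```

```text
[0.44124527 0.01244536 0.05520858] [0.4421292  0.01132693 0.17530471] 8.45
```

View pics/s2.png

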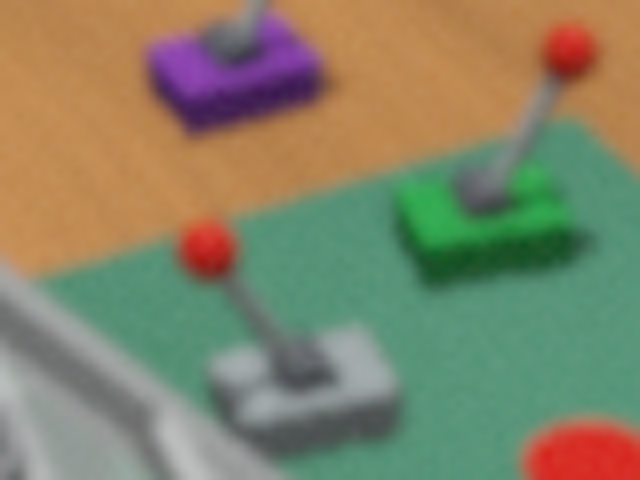

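View pics/scene2.png

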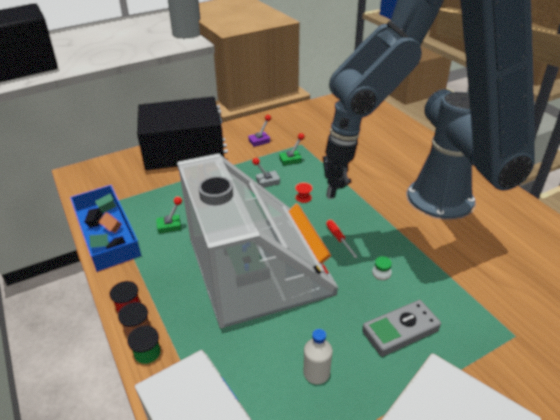

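View pics/top2.png

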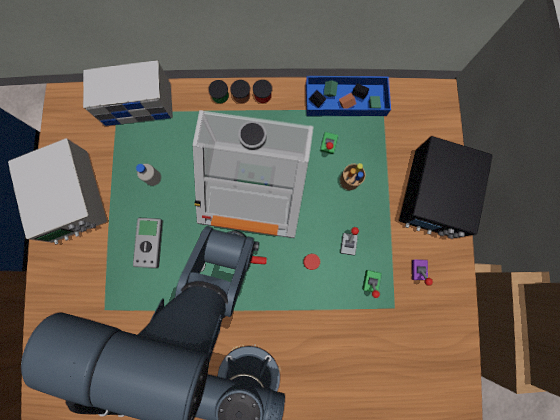

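```bash
cat > sash.py <<'E'
from h import *
from station import arm
p=np.load("hood.npy");M=hoodR(p);o=hoodO(p);th=np.radians(8)
h=np.array([np.cos(p[2]),np.sin(p[2]),0]);z=np.array([0,0,1.])
f=h*np.sin(th)-z*np.cos(th);n=h*np.cos(th)+z*np.sin(th);q=list(quat(f,-n))
T=lambda r,b=0:list(o+M@[.038+r,0,.038]+f*.022-n*(.012+b))
def shots(k):
    for nm in("scene","top"):
        c=arm.camera(nm); pickle.dump(c,open(nm+".pkl","wb")); cv2.imwrite(f"pics/{nm}{k}.png",c["pixels"][:,:,::-1])
    t=load("top");s=load("scene")
    a=cv2.resize(t["pixels"][175:220,185:225,::-1],None,fx=10,fy=10,interpolation=cv2.INTER_CUBIC)
    b=cv2.resize(s["pixels"][245:290,295:335,::-1],None,fx=10,fy=10,interpolation=cv2.INTER_CUBIC)
    cv2.imwrite(f"pics/z{k}.png",np.hstack([a,b]))
E
python3 - <<'E'
from sash import *
P,e=tri(load("top"),(355,230.5),load("scene"),(256,161));print("ball",P,e)
arm.move_l(T(0,.035),q,feed=.12)
f0=arm.sense()["contact_force"]
arm.move_l(T(0,.008),q,feed=.08); print(arm.sense()["contact_force"]-f0)
for r in(0,.01,.02,.03,.04):
    arm.move_l(T(r),q,feed=.04); print(r,(arm.sense()["contact_force"]-f0).round(2))
shots(3); print(arm.sense()["clock"],np.array(T(.04))-arm.sense()["tool_pos"])
E
```

```text
ball [ 0.47711657 -0.35527113  0.08963107] 0.0016509740269386476
[-0.85475615 -0.85107259  0.34677167]
0 [0.37 1.2  0.86]
0.01 [-2.72  0.11  2.02]
0.02 [-5.05  0.71  3.07]
0.03 [-6.06  0.74  3.89]
0.04 [-6.95  1.22  4.38]
12.1333 [ 1.14909977e-05 -7.71461741e-05 -7.95594964e-04]
```

View pics/z3.png

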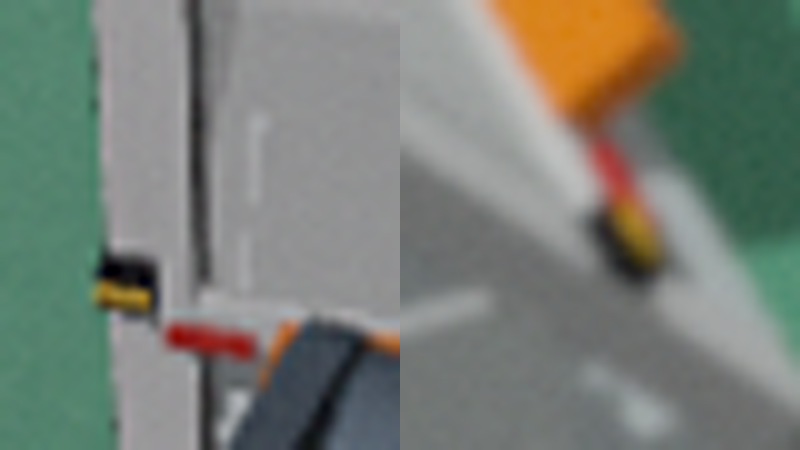

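View pics/scene3.png

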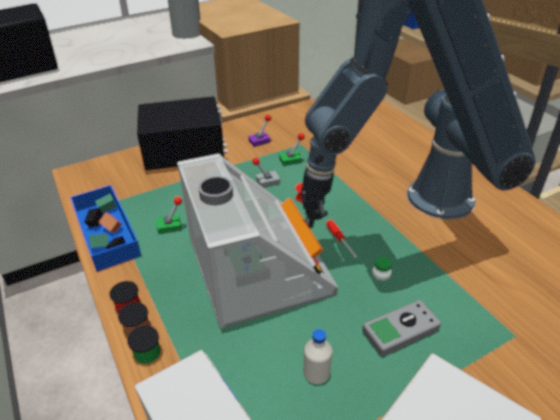

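```bash
cat > cmp.py <<'E'
from h import *
import sys
t=load("top");s=load("scene");p=np.load("hood.npy")
def cmp(mt,pt,ms,ps):
    f=lambda a,o:(o[0]+a[0]/10,o[1]+a[1]/10)
    mt,pt=[f(a,(185,175)) for a in(mt,pt)];ms,ps=[f((a[0]-400,a[1]),(295,245)) for a in(ms,ps)]
    g=lambda c,u,o:onplane(c,*u,p,o).round(4)
    print("top mark@.0066",g(t,mt,.0066),"pointer@.0036,.0066",g(t,pt,.0036),g(t,pt,.0066))
    print("scene",g(s,ms,.0066),g(s,ps,.0036),g(s,ps,.0066))
    for a,b in((mt,ms),(pt,ps)):
        P,e=tri(t,a,s,b);print("tri",(hoodR(p).T@(P-hoodO(p))).round(4),round(e,4))
E
python3 -c "
from cmp import *
cmp((150,300),(168,335),(620,215),(650,222))"
```

```text
top mark@.0066 [0.0906 0.1546 0.0066] pointer@.0036,.0066 [0.0737 0.15   0.0036] [0.0764 0.1491 0.0066]
scene [0.0959 0.1606 0.0066] [0.0669 0.1439 0.0036] [0.0771 0.1525 0.0066]
tri [0.0892 0.155  0.0047] 0.0004
tri [0.0746 0.1499 0.0054] 0.0012
```

```bash
python3 - <<'E'
from sash import *
arm.move_l(T(.053),q,feed=.03); print(arm.sense()["contact_force"])
shots(4); print(arm.sense()["clock"])
E
```

```text
[-5.66996571  0.92018909  3.79089625]
12.8167
```

View pics/z4.png

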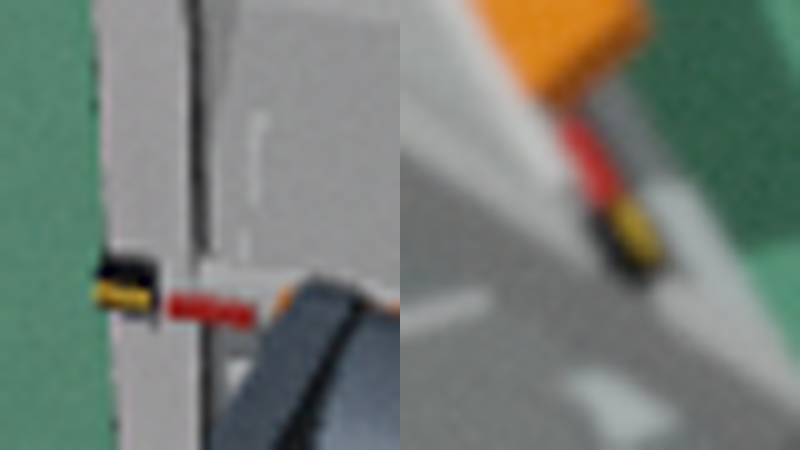

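```bash
python3 - <<'E'
from cmp import *
cmp((150,300),(170,305.5),(622,208),(617,208))
# expected scene pointer end given axis point
M=hoodR(p);o=hoodO(p)
for sl in(.084,.088,.092):
  for out in(.0036,.0066): print(sl,out,"top",((proj(t,o+M@[sl,.149,out])[0]-[185,175])*10).round(),"scene",((proj(s,o+M@[sl,.149,out])[0]-[295,245])*10+[400,0]).round(),"inner",((proj(s,o+M@[sl,.13,out])[0]-[295,245])*10+[400,0]).round())
E
```

```text
top mark@.0066 [0.0906 0.1546 0.0066] pointer@.0036,.0066 [0.0868 0.1488 0.0036] [0.0895 0.148  0.0066]
scene [0.0914 0.1555 0.0066] [0.0851 0.149  0.0036] [0.095  0.1576 0.0066]
tri [0.0904 0.1547 0.0063] 0.0001
tri [0.086  0.1493 0.0034] 0.0011
0.084 0.0036 top [170. 312.] scene [619. 210.] inner [589. 158.]
0.084 0.0066 top [167. 318.] scene [628. 202.] inner [598. 150.]
0.088 0.0036 top [169. 303.] scene [610. 203.] inner [580. 152.]
0.088 0.0066 top [167. 308.] scene [619. 195.] inner [588. 144.]
0.092 0.0036 top [169. 293.] scene [601. 197.] inner [570. 146.]
0.092 0.0066 top [167. 299.] scene [610. 189.] inner [579. 138.]
```

```bash
python3 - <<'E'
from sash import *
arm.move_l(T(.0558),q,feed=.02); print(arm.sense()["contact_force"])
arm.move_l(T(.0558,.04),q,feed=.05)
P=np.array(T(.0558,.04))
arm.move_l(list(P-.03*h+[0,0,.15]),q,feed=.15)
J=arm.sense()["joint_positions"].copy(); J[0]-=.5; arm.move_j(list(J))
shots(5); print(arm.sense()["clock"],arm.sense()["contact_force"])
E
```

```text
[-5.76252893  0.04129127  2.81945329]
16.2 [-0.0503387  -0.13364668  1.15678237]
```

View pics/z5.png

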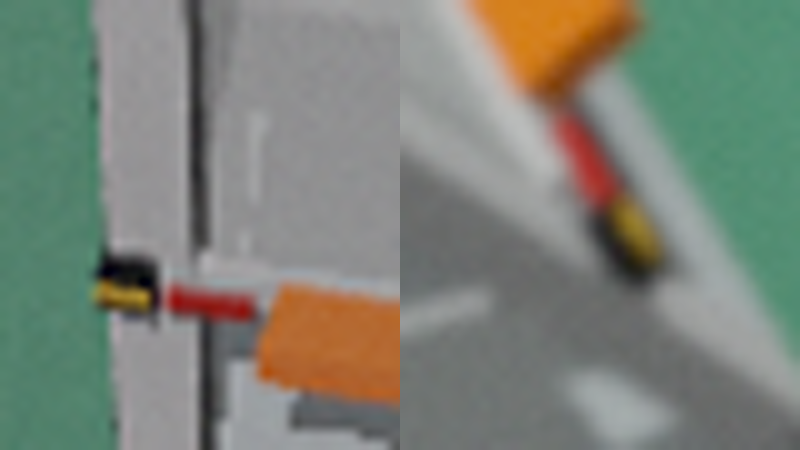

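View pics/scene5.png

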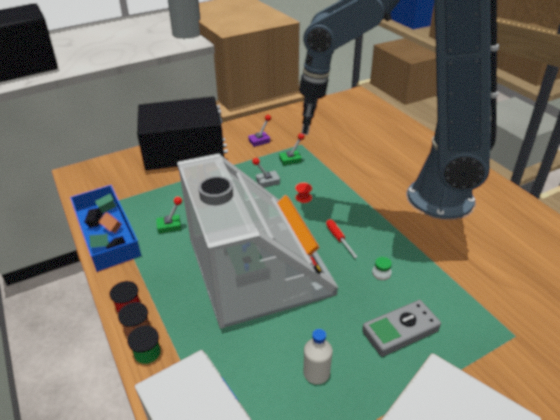

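View pics/top5.png

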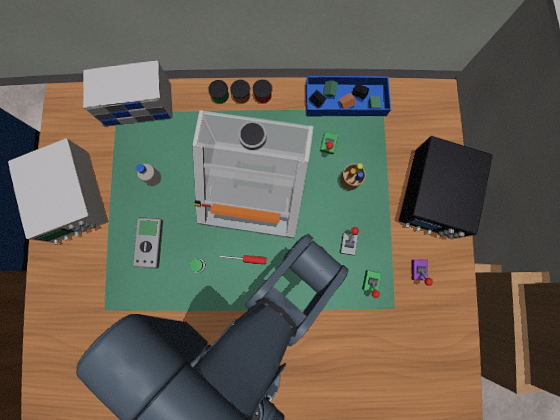

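```bash
python3 -c "
from cmp import *
cmp((150,300),(170,298),(622,208),(613,203))
from station import arm
s=arm.sense();print(s['tool_pos'],s['contact_force']);arm.finish_job()"
```

```text
top mark@.0066 [0.0906 0.1546 0.0066] pointer@.0036,.0066 [0.09   0.1487 0.0036] [0.0927 0.1479 0.0066]
scene [0.0914 0.1555 0.0066] [0.0858 0.1476 0.0036] [0.0958 0.1562 0.0066]
tri [0.0904 0.1547 0.0063] 0.0001
tri [0.089  0.1493 0.0037] 0.002
[ 0.39366227 -0.1994994   0.24631655] [-0.0503387  -0.13364668  1.15678237]
the job is handed in; nothing more can be done
```

I did both steps in the order asked and handed the job in at about 16 s on the robot's clock, well under the 48 s limit. No verdict was reported.

- **Fan switch:** I pushed the grey switch's red lever over with closed fingers until it met its stop. After backing off, I measured the ball at (0.477, -0.355, 0.090). That is within about 3 mm of where it should be fully over.
- **Window:** I pushed it up from beneath the lip with the front of the closed fingers, without pinching, at about 8 N. It rose roughly 51 mm and stayed there after the fingers withdrew.
- **Pointer against line:** measured along the slope with both cameras, the pointer is at 89.0 mm and the yellow line at 90.4 mm. The top camera alone puts the pointer between 0.6 mm below and 2 mm above the line.
- **Disagreement:** the scene camera alone ranges from about 6 mm below to 4 mm above, because the clip partly hides the pointer's end and the pointer's height off the window is uncertain. All of these are within the 8 mm allowed.
- **Everything else:** in the last pictures nothing else looks moved, and the gripper stands clear at 0.246 m height. The force reading there was about 1.2 N, which I take as sensor drift because nothing is near the fingers.

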